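# Bring two suction lines into service

### The job

Put the blue and the yellow suction lines into service on the vacuum control box: with closed fingertips, first press the raised, green-striped end of the black rocker down until the rocker has tipped over fully, then press the blue button all the way down, and after that the yellow button all the way down. The buttons stay where they are pushed; leave the red and green ones up, and do not pick up or shove the bottles and small containers standing round the box.

Things in the scene. Friction and masses are not known exactly. Their poses are not given: they have to be found in the camera images.
- control_box: vacuum control box, white with a grey top plate, fixed to the worktop: 135 (its x, depth) x 205 (its y, width) x 45 mm high. Origin at the centre of its underside; its +x points away from the robot's side to the back with the four brass nozzles, z up. The black rocker is at its +y end (centre at x 0, y +62 mm), four round coloured buttons in a 2 x 2 block at x +-27.5 mm and y -8 / -66 mm; which colour is in which place varies. Nothing else stands on it.
- rocker (a joint): tilt of the black rocker paddle (60 mm along the box's x, 32 mm wide), hinged at its middle about the box's y axis, 10 mm above the top plate. 0 to about 0.05 rad at the start = off: the far end, with the green stripe, is raised. 0.4 rad = fully on: the green-striped end is down. It stays wherever it is left; tipping it takes 0.05 N m (about 2.5 N at the pressing point, rising to about 6 N for a flat fingertip towards the end, when only its edge nearest the hinge bears).
- rocker_press (a point): pressing point on the upper face of the rocker at its green-striped (on) end, 22 mm from the hinge; it is about 68 mm above the worktop at the start and sinks about 9 mm as the rocker goes to on. It tilts with the paddle.
- red_button (a joint): how far the red button is pushed in: 0 = up (start), 0.008 m = fully down against its stop. No spring: about 3.5 N of friction, it stays where it is pushed.
- red_top (a point): centre of the flat top of the red button (28 mm across; neighbours are 55 mm or more away, centre to centre). 62 mm above the worktop while up, 54 mm when fully down, its dark collar (40 mm across) 50 mm.
- green_button (a joint): how far the green button is pushed in: 0 = up (start), 0.008 m = fully down against its stop. No spring: about 3.5 N of friction, it stays where it is pushed.
- green_top (a point): centre of the flat top of the green button (28 mm across; neighbours are 55 mm or more away, centre to centre). 62 mm above the worktop while up, 54 mm when fully down, its dark collar (40 mm across) 50 mm.
- blue_button (a joint): how far the blue button is pushed in: 0 = up (start), 0.008 m = fully down against its stop. No spring: about 3.5 N of friction, it stays where it is pushed.
- blue_top (a point): centre of the flat top of the blue button (28 mm across; neighbours are 55 mm or more away, centre to centre). 62 mm above the worktop while up, 54 mm when fully down, its dark collar (40 mm across) 50 mm.
- yellow_button (a joint): how far the yellow button is pushed in: 0 = up (start), 0.008 m = fully down against its stop. No spring: about 3.5 N of friction, it stays where it is pushed.
- yellow_top (a point): centre of the flat top of the yellow button (28 mm across; neighbours are 55 mm or more away, centre to centre). 62 mm above the worktop while up, 54 mm when fully down, its dark collar (40 mm across) 50 mm.
- white_bottle: white dropper bottle, 29 mm across, 60 mm tall, loose; stands beside or behind the control box; origin at the centre of its underside. To be left alone.
- black_canister: black canister with a white ribbed foot, 41 mm across, 67 mm tall, loose; stands beside or behind the control box; origin at the centre of its underside. To be left alone.
- amber_bottle: amber glass bottle with a black cap, 45 mm across, 90 mm tall, loose; stands beside or behind the control box; origin at the centre of its underside. To be left alone.
- slide_cover_box: small clear box of cover glasses, 30x34x17 mm, loose; stands beside or behind the control box; origin at the centre of its underside. To be left alone.

How it is judged:
By the outcome, as a careful person would: the job done as asked, in the order asked, and still so for the second after the job is handed in, with the robot touching nothing.
It also fails if it takes over 32 s, if anything falls off the work surface, if the arm or the gripper's body presses on something with over 40 N, if the wrist force passes 120 N, or if a joint passes its speed limit or range.

### The arm

A 6-joint arm with a two-finger parallel gripper is mounted at the origin on a cart in front of the work surface, level with it; the furniture and walls round the work are solid. World frame = base frame: x ahead of the robot, y to its left, z up, the work surface at z = 0. Lengths are in m, angles in rad, forces in N, time in s.
With the tool pointing down it reaches from about 0.3 to 0.775 m from the base axis. Payload 14.6 kg.
Tool frame: the origin (TCP) lies on the mounting face of the last link; the fingertips stand 173 mm ahead of it and the grasp point (between the pads) lies 155 mm ahead of it; z points along the fingers, y is the direction in which the jaws open and shut (so a half turn about z gives the same grasp; the last joint's range is limited). The gripper opens to 85 mm and grips with 20 to 120 N. Pads are 22 mm wide; open, the fingers measure 114 mm over their backs; the gripper's body (76 mm by 85 mm) begins 54 mm behind the grasp point. The pads swing forward as they close: fully open they stand 13 mm farther back than shut.
Start: joints at [1.125, 0.3, 1.521, -0, 1.321, -0.067], TCP at [0.203, 0.511, 0.405] pointing down, gripper open.
Joint ranges: [-3.03, 3.03], [-0.79, 2.21], [0.23, 2.52], [-1.04, 4.18], [0, 3.07], [-2.55, 2.55]. Speed limits (rad/s): [2.22, 2.22, 2.57, 3.14, 3.14, 3.14].

### API

Orientations are given as a unit quaternion [x, y, z, w].
In Python, from plant import bot gives the robot as it stands. The module is installed in compiled form; this text tells all that it offers.
- The arm moves only by the tool servo_tool, never from a script. Its argument "steps" is a list that holds one entry, the list of rows, each a list of 7 numbers: the turn, a rotation vector about the tool's x, y, z in rad, then the shift along the tool's x, y, z in mm, then the closure, from 0 (fully open) to 1 (shut). In form: [[[ax, ay, az, x, y, z, claw], ...]]. A call has exactly 5 rows; each row is the pose to reach, as a shift and turn from the pose commanded when the call began, along the tool's axes at that moment; what a row does not reach only later rows make up. A row lasts 1/10 s, in which the tool goes at most 50 mm and 8.59 degrees, less where a joint would pass 70% of its speed; a pose out of reach is approached as far as the arm can. A call with a gripper value outside its range is refused whole. The fingers move at their own pace and stop on an object; the grip force is fixed at half the most. Time passes only in rows, so rows that repeat a pose let the fingers close, or fill a call up. It gives the time, the measured TCP pose, the force and the opening at its end, in the units of the state.
- bot.read_state(): the state, without advancing time (a new reading comes with each control period).
- bot.get_image(name): name is "scene" or "top" or "wrist"; returns a dict with "img" (400x640x3 uint8, red, green, blue), "fx", "fy", "cx", "cy" (pixels), "R" (3x3) and "t" (3): a world point X has camera coordinates R X + t. Camera axes: x right, y down, z forward; pixel columns grow to the right and rows downward; lengths in m; the calibration is good to about 2 mm. The wrist camera is an equidistant fisheye: a pixel r from the principal point sees the ray r / f radians off the axis. A picture is of the moment at which its call begins. There is no depth.
- bot.hand_in(): hands the job in, once; it reports no verdict.
The state is a dict: "time_s": time; "q": joint angles; "joint_velocities": joint speeds; "joint_torque": joint torques, N m; "ee_pos": TCP position; "eef_rot": TCP orientation; "wrist_force": force on the tool from outside, world axes, zero at the start; "wrist_torque": the same for the moment, N m; "gripper_width": finger opening in m.
Only numpy, scipy, OpenCV 4.12 (cv2) and the standard library are available. Lean on these libraries where they do the work, as an engineer would, in place of code of your own. Each camera call takes 0.05 s, during which the arm holds its last target. There are 200 camera calls.

## Working session

There is one attempt and no reset: what is moved stays moved. The work goes in short steps, Python scripts to look and compute and a tool call to move; the robot and the scene stay as the last step left them, time stands still between calls to the robot, and variables do not carry over. Pictures are saved under pics/ and viewed, about 8 in all and at most 12, crops included, and the job is handed in when it is done.

Besides the shell and the picture viewer there is one more tool, called in YAML: its name, and indented under it one key for each argument. servo_tool: Moves the arm, as the interface text tells. Its arguments: {"type":"object","properties":{"steps":{"type":"array"}},"required":["steps"]}

```bash
mkdir -p pics; python3 - <<'E'
from plant import bot
import cv2,numpy as np
s=bot.read_state(); print(s["time_s"],s["ee_pos"],s["eef_rot"],s["gripper_width"],s["wrist_force"])
for n in("scene","top"):
    d=bot.get_image(n); cv2.imwrite(f"pics/{n}0.png",d["img"][:,:,::-1]); np.savez(f"{n}0.npz",**d)
    print(n,d["fx"],d["fy"],d["cx"],d["cy"],np.round(-np.array(d["R"]).T@d["t"],3))
E
```

```text
0.0 [0.20335763 0.5109838  0.40409707] [ 1.88271623e-01  9.82116813e-01 -5.79908436e-04 -1.61126311e-04] 0.08560470997574228 [ 0.76234464  0.14275063 -0.04807995]
scene 507.9551184499099 507.9551184499099 326.5498495754913 201.39205217828624 [-0.086 -0.242  0.75 ]
top 467.32894267716324 467.32894267716324 323.6353589379041 209.62066803915155 [0.514 0.169 0.935]
```

View pics/top0.png

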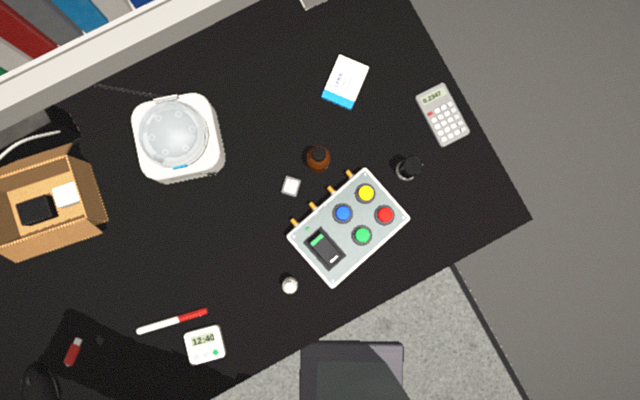

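View pics/scene0.png

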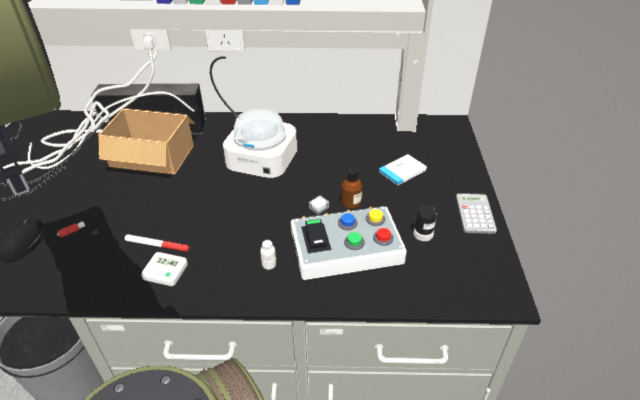

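Top view: blue is at (343,213), yellow (366,193), green (362,235) and red (385,215). The rocker is at (324,249) with its stripe near (318,240). Next I locate them by colour mask and ray casting.

```bash
cat > loc.py <<'E'
import cv2,numpy as np
def ray(d,u,v):
    R=d["R"];o=-R.T@d["t"];return o,R.T@np.array([(u-d["cx"])/d["fx"],(v-d["cy"])/d["fy"],1])
def plane(d,u,v,z):
    o,r=ray(d,u,v);return o+r*(z-o[2])/r[2]
H=dict(red=(0,6),yellow=(22,34),green=(60,85),blue=(100,120))
def blobs(d,box,col):
    h=cv2.cvtColor(d["img"],cv2.COLOR_RGB2HSV);lo,hi=H[col]
    m=cv2.inRange(h,(lo,130,90),(hi,255,255))
    if col=="red": m|=cv2.inRange(h,(174,130,90),(180,255,255))
    k=np.zeros_like(m);x0,y0,x1,y1=box;k[y0:y1,x0:x1]=255
    n,_,st,c=cv2.connectedComponentsWithStats(m&k)
    return [(int(st[i][4]),c[i]) for i in range(1,n) if st[i][4]>8]
E
python3 - <<'E'
from loc import *
D={n:dict(np.load(f"{n}0.npz")) for n in("scene","top")}
B=dict(scene=(285,205,410,275),top=(285,165,412,290))
P={}
for c in H:
    for n,d in D.items():
        for a,(u,v) in blobs(d,B[n],c):
            p=plane(d,u,v,.062 if a>60 else .068);print(c,n,a,np.round([u,v],1),np.round(p,4)); 
            if n=="top" and a>60:P[c]=p
            if n=="top" and c=="green" and a<=60:print('stripe')
# similarity-free rigid fit of box pose: layout blue(far,-8) yellow(far,-66) green(near,-8) red(near,-66)
L=dict(blue=(.0275,-.008),yellow=(.0275,-.066),green=(-.0275,-.008),red=(-.0275,-.066))
A=np.array([L[c] for c in L]);Q=np.array([P[c][:2] for c in L])
Hm=(A-A.mean(0)).T@(Q-Q.mean(0));th=np.arctan2(Hm[0,1]-Hm[1,0],Hm[0,0]+Hm[1,1])
R=np.array([[np.cos(th),-np.sin(th)],[np.sin(th),np.cos(th)]]);t=Q.mean(0)-R@A.mean(0)
print("yaw",th,"box",t,"res mm",np.round((A@R.T+t-Q)*1e3,1))
for n,p in {**L,"rocker":(.022,.062)}.items():print(n,np.round(R@p+t,4))
# box corners seen from above: grey top plate
d=D["top"]
for p in [(.0675,.1025),(.0675,-.1025),(-.0675,-.1025),(-.0675,.1025)]:
    X=np.r_[R@p+t,.045];x=d["R"]@X+d["t"];print(np.round(x[:2]/x[2]*d["fx"]+[d["cx"],d["cy"]]))
E
```

```text
red scene 159 [383.2 234.5] [0.5602 0.0202 0.062 ]
red top 179 [384.8 214.3] [0.5686 0.0214 0.062 ]
yellow scene 142 [375.4 215.5] [0.6002 0.0572 0.062 ]
yellow top 177 [365.5 192.7] [0.6083 0.0587 0.062 ]
yellow top 9 [312. 205.] [0.5816 0.1588 0.068 ]
yellow top 9 [293.7 221.6] [0.5498 0.1919 0.068 ]
green scene 42 [313.2 221.5] [0.5162 0.1507 0.068 ]
green scene 152 [354.1 238.8] [0.5213 0.0623 0.062 ]
green top 164 [361.8 234.6] [0.5293 0.0641 0.062 ]
blue scene 145 [347.4 219.4] [0.5614 0.0994 0.062 ]
blue top 171 [342.5 212.7] [0.5692 0.1012 0.062 ]
yaw 0.7483509341288381 box [0.54366817 0.08845467] res mm [[ 0.1  0.1]
 [ 0.4  0.1]
 [-0.3 -0.2]
 [-0.2  0. ]]
blue [0.5693 0.1013]
yellow [0.6087 0.0588]
green [0.529  0.0639]
red [0.5684 0.0214]
rocker [0.5176 0.1489]
[284. 236.]
[365. 165.]
[411. 218.]
[331. 289.]
```

```bash
cat > go.py <<'E'
import numpy as np,sys
from scipy.spatial.transform import Rotation as Ro
from plant import bot
YAW=0.748
def rel(x,y,ztip,yaw=YAW):
    s=bot.read_state();R=Ro.from_quat(s["eef_rot"])
    T=Ro.from_matrix(np.array([[np.cos(yaw),np.sin(yaw),0],[np.sin(yaw),-np.cos(yaw),0],[0,0,-1]]))
    print("t",round(s["time_s"],2),"shift mm",np.round(R.inv().apply(np.array([x,y,ztip+.173])-s["ee_pos"])*1e3,1),
     "turn",np.round((R.inv()*T).as_rotvec(),3),"tip",np.round(s["ee_pos"]-[0,0,.173],4),"w",round(s["gripper_width"],4),"F",np.round(s["wrist_force"],1))
if __name__=="__main__": rel(*map(float,sys.argv[1:]))
E
python3 go.py .5176 .1489 .16
```

```text
t 0.1 shift mm [-425.8 -220.1   71.4] turn [-1.000e-03  1.000e-03  2.015e+00] tip [0.2034 0.511  0.2312] w 0.0857 F [0.  0.7 0.1]
```

servo_tool:
  steps:
    - [[0,0,0.14,-40,-20,0,1],[0,0,0.28,-80,-41,0,1],[0,0,0.42,-120,-62,0,1],[0,0,0.56,-160,-83,0,1],[0,0,0.7,-200,-103,0,1]]

```text
time_s: 0.6
ee_pos: [0.3519, 0.3398, 0.4045]
eef_rot: [0.516, 0.857, -0.0, -0.0]
wrist_force: [1.6, 1.2, -0.1]
gripper_width: 0.0124
```

```bash
python3 go.py .5176 .1489 .16
```

```text
t 0.6 shift mm [-246.2   57.3   71.5] turn [-0.     0.     1.309] tip [0.3519 0.3398 0.2315] w 0.0124 F [ 1.6  1.2 -0.1]
```

servo_tool:
  steps:
    - [[0,0,0.14,-45,10,0,1],[0,0,0.28,-90,20,0,1],[0,0,0.42,-135,30,0,1],[0,0,0.56,-180,40,0,1],[0,0,0.7,-220,50,0,1]]

```text
time_s: 1.1
ee_pos: [0.5002, 0.1691, 0.4045]
eef_rot: [0.779, 0.627, -0.0, -0.0]
wrist_force: [-0.4, 0.9, 0.4]
gripper_width: -0.0001
```

```bash
python3 go.py .5176 .1489 .16
```

```text
t 1.1 shift mm [-16.   21.4  71.5] turn [-0.     0.     0.608] tip [0.5002 0.1691 0.2315] w -0.0001 F [-0.4  0.9  0.4]
```

servo_tool:
  steps:
    - [[0,0,0.13,-4,5,15,1],[0,0,0.26,-8,11,35,1],[0,0,0.4,-12,16,55,1],[0,0,0.54,-16,21,70,1],[0,0,0.608,-16,21,70,1]]

```text
time_s: 1.6
ee_pos: [0.5164, 0.1505, 0.3322]
eef_rot: [0.931, 0.366, -0.002, -0.0]
wrist_force: [-1.0, -0.2, 0.3]
gripper_width: -0.0001
```

```bash
python3 - <<'E'
from plant import bot
import cv2,numpy as np
for n in("wrist","scene","top"):
    d=bot.get_image(n); cv2.imwrite(f"pics/{n}1.png",d["img"][:,:,::-1]); np.savez(f"{n}1.npz",**d)
E
python3 go.py .5176 .1489 .16
```

```text
t 1.75 shift mm [-0.6  2.4  1.5] turn [-0.     0.     0.008] tip [0.5164 0.1511 0.1615] w -0.0 F [ 0.2 -0.   0.1]
```

View pics/wrist1.png

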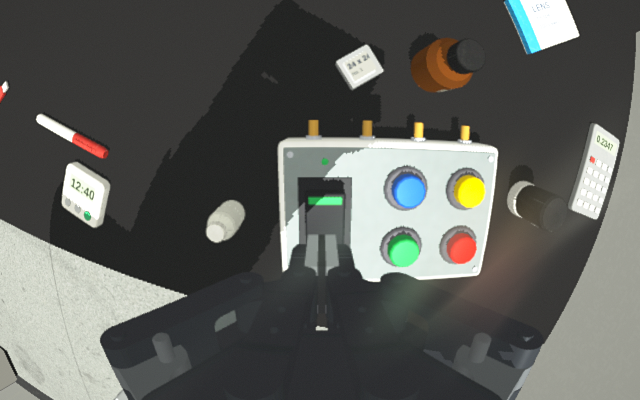

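The wrist view shows the closed tips at about (322,237), the green stripe at (324,200), blue at (408,189) and yellow at (469,190). I'll check these against the top view using the fisheye model.

```bash
python3 - <<'E'
from loc import *
d=dict(np.load("wrist1.npz"))
def fplane(u,v,z):
    a=np.array([(u-d["cx"])/d["fx"],(v-d["cy"])/d["fy"]]);r=np.hypot(*a)
    c=np.r_[a/r*np.sin(r),np.cos(r)];w=d["R"].T@c;o=-d["R"].T@d["t"];return o+w*(z-o[2])/w[2]
for c in H:
    for a,(u,v) in blobs(d,(280,140,500,285),c):
        if a<60: continue
        print(c,a,np.round([u,v],1),np.round(fplane(u,v,.068 if v>195 and u<350 else .062),4))
print("tips at z .16",fplane(322,236,.1615))
E
```

```text
red 682 [461.1 248.1] [0.5687 0.0269 0.062 ]
yellow 786 [468.9 190.7] [0.6078 0.0633 0.062 ]
green 270 [324.5 200.5] [0.5181 0.1495 0.068 ]
green 753 [402.7 250.3] [0.5304 0.0683 0.062 ]
blue 765 [409.2 189.8] [0.5705 0.1039 0.062 ]
tips at z .16 [0.52242446 0.15617164 0.1615    ]
```

servo_tool:
  steps:
    - [[0,0,0,1,2.5,25,1],[0,0,0,1,2.5,55,1],[0,0,0,1,2.5,80,1],[0,0,0,1,2.5,87,1],[0,0,0,1,2.5,87,1]]

```text
time_s: 2.25
ee_pos: [0.5188, 0.15, 0.2475]
eef_rot: [0.929, 0.369, -0.001, -0.0]
wrist_force: [0.4, -0.5, 0.2]
gripper_width: 0.0001
```

```bash
python3 go.py .519 .150 .060
```

```text
t 2.25 shift mm [ 0.1  0.2 14.5] turn [-0.001  0.001  0.008] tip [0.5188 0.15   0.0745] w 0.0001 F [ 0.4 -0.5  0.2]
```

servo_tool:
  steps:
    - [[0,0,0,0,0,3,1],[0,0,0,0,0,6,1],[0,0,0,0,0,8,1],[0,0,0,0,0,10,1],[0,0,0,0,0,11,1]]

```text
time_s: 2.75
ee_pos: [0.519, 0.1501, 0.2371]
eef_rot: [0.93, 0.369, 0.001, 0.0]
wrist_force: [2.5, 4.2, 5.3]
gripper_width: -0.0
```

servo_tool:
  steps:
    - [[0,0,0,0,0,0.5,1],[0,0,0,0,0,1,1],[0,0,0,0,0,1.5,1],[0,0,0,0,0,2,1],[0,0,0,0,0,2,1]]

```text
time_s: 3.25
ee_pos: [0.5192, 0.1502, 0.2353]
eef_rot: [0.93, 0.369, 0.001, 0.0]
wrist_force: [3.4, 3.9, 4.8]
gripper_width: 0.0003
```

servo_tool:
  steps:
    - [[0,0,0,0,0,0.5,1],[0,0,0,0,0,1,1],[0,0,0,0,0,1.5,1],[0,0,0,0,0,2,1],[0,0,0,0,0,2,1]]

```text
time_s: 3.75
ee_pos: [0.5193, 0.1503, 0.234]
eef_rot: [0.93, 0.369, 0.002, 0.0]
wrist_force: [1.6, 4.5, 11.2]
gripper_width: -0.0001
```

servo_tool:
  steps:
    - [[0,0,0,0,0,0.5,1],[0,0,0,0,0,1,1],[0,0,0,0,0,1.5,1],[0,0,0,0,0,2,1],[0,0,0,0,0,2,1]]

```text
time_s: 4.25
ee_pos: [0.5194, 0.1503, 0.2334]
eef_rot: [0.93, 0.369, 0.002, 0.0]
wrist_force: [-5.5, 1.5, 30.0]
gripper_width: 0.0005
```

servo_tool:
  steps:
    - [[0,0,0,0,0,-10,1],[0,0,0,0,0,-35,1],[0,0,0,0,10,-55,1],[0,0,0,0,32,-60,1],[0,0,0,0,34,-60,1]]

```text
time_s: 4.75
ee_pos: [0.5429, 0.124, 0.2915]
eef_rot: [0.93, 0.368, 0.001, 0.0]
wrist_force: [0.3, 0.0, -0.8]
gripper_width: -0.0002
```

```bash
python3 - <<'E'
from plant import bot
import cv2,numpy as np
o=[]
for n,(x,y) in (("wrist",(300,160)),("scene",(350,240))):
    d=bot.get_image(n); np.savez(f"{n}2.npz",**d)
    o.append(cv2.resize(d["img"][:,:,::-1] if n=="wrist" else d["img"][180:290,270:430,::-1],(560,350 if n=="wrist" else 385)[:2],interpolation=cv2.INTER_CUBIC) if n=="wrist" else cv2.resize(d["img"][190:290,280:420,::-1],(350,250),interpolation=cv2.INTER_CUBIC))
c=np.zeros((600,560,3),np.uint8);c[:350]=o[0];c[350:600,:350]=o[1];cv2.imwrite("pics/c2.png",c)
E
python3 go.py .568 .102 .070
```

```text
t 4.85 shift mm [ 3.4 34.6 47. ] turn [-0.001  0.001  0.006] tip [0.5419 0.1249 0.1171] w 0.0003 F [ 0.4  0.  -0.3]
```

View pics/c2.png

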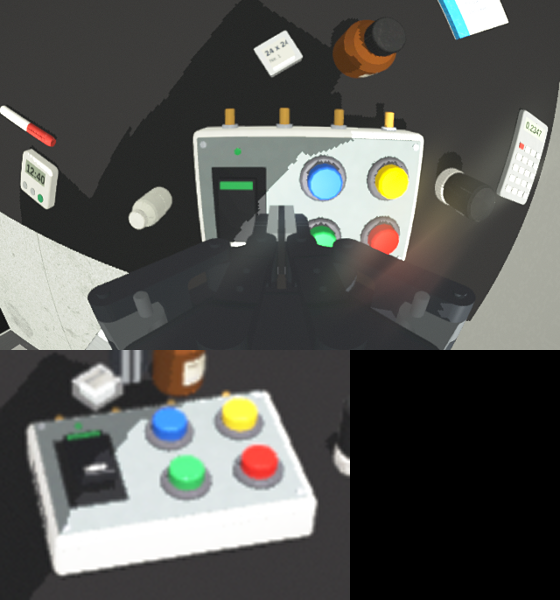

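The crop shows the rocker tipped: the stripe end is low and the near end is raised. The four buttons are still up and nothing has been moved. Next is blue.

servo_tool:
  steps:
    - [[0,0,0,1.5,20,0,1],[0,0,0,3.5,34.5,10,1],[0,0,0,3.5,34.5,30,1],[0,0,0,3.5,34.5,47,1],[0,0,0,3.5,34.5,48,1]]

```text
time_s: 5.35
ee_pos: [0.5673, 0.1028, 0.2399]
eef_rot: [0.93, 0.369, -0.003, -0.001]
wrist_force: [-0.0, 0.7, -0.2]
gripper_width: -0.0002
```

```bash
python3 - <<'E'
from loc import *
from plant import bot
for n,b in(("scene",(285,205,410,275)),("top",(285,165,412,290))):
    d=bot.get_image(n)
    cv2.imwrite(f"pics/{n}3.png",cv2.resize(d["img"][150:300,280:430,::-1],None,fx=4,fy=4,interpolation=cv2.INTER_CUBIC))
    for a,(u,v) in blobs(d,b,"green"): print(n,a,np.round([u,v],1))
E
python3 go.py .568 .102 .0535
```

```text
scene 22 [312.6 223.9]
scene 149 [354.2 238.8]
top 118 [361.8 234.2]
top 34 [314.1 239.6]
t 5.45 shift mm [-0.6  0.7 16. ] turn [-0.001  0.001  0.007] tip [0.568  0.1029 0.0695] w 0.0001 F [-0.6  0.6 -0.1]
```

View pics/scene3.png

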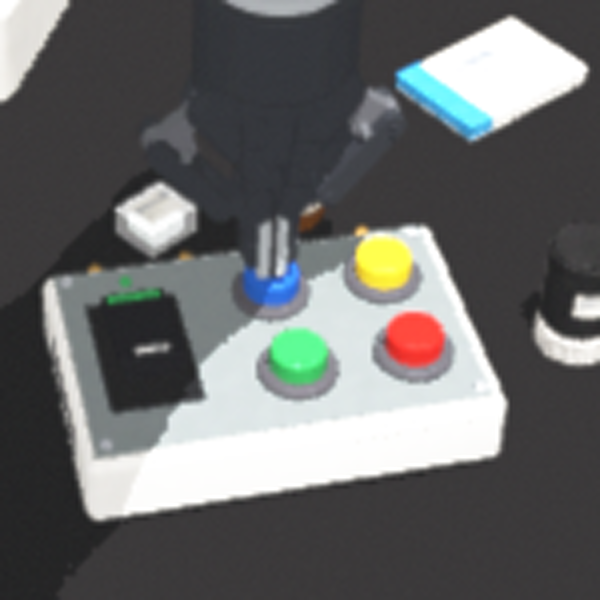

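The tips hover centred over blue (zoom (272,270)). The stripe has dropped 2.4 px in the scene view. Now I press blue.

servo_tool:
  steps:
    - [[0,0,0,0,0.5,4,1],[0,0,0,0,0.5,7,1],[0,0,0,0,0.5,9,1],[0,0,0,0,0.5,11,1],[0,0,0,0,0.5,13,1]]

```text
time_s: 5.95
ee_pos: [0.5687, 0.1022, 0.2299]
eef_rot: [0.93, 0.369, 0.0, 0.0]
wrist_force: [-0.4, 0.6, 3.7]
gripper_width: 0.0
```

servo_tool:
  steps:
    - [[0,0,0,0,0,1,1],[0,0,0,0,0,2,1],[0,0,0,0,0,3,1],[0,0,0,0,0,4,1],[0,0,0,0,0,4,1]]

```text
time_s: 6.45
ee_pos: [0.5688, 0.1021, 0.2273]
eef_rot: [0.93, 0.369, 0.0, 0.0]
wrist_force: [-8.2, -0.2, 20.9]
gripper_width: -0.0001
```

servo_tool:
  steps:
    - [[0,0,0,0,0,0.5,1],[0,0,0,0,0,1,1],[0,0,0,0,0,1,1],[0,0,0,0,0,1,1],[0,0,0,0,0,1,1]]

```text
time_s: 6.95
ee_pos: [0.5688, 0.1021, 0.2272]
eef_rot: [0.93, 0.369, 0.001, 0.0]
wrist_force: [-13.3, -1.4, 30.8]
gripper_width: -0.0
```

servo_tool:
  steps:
    - [[0,0,0,0,0,-6,1],[0,0,0,0,0,-20,1],[0,0,0,0,0,-35,1],[0,0,0,0,20,-40,1],[0,0,0,0,45,-40,1]]

```text
time_s: 7.45
ee_pos: [0.5999, 0.0694, 0.2669]
eef_rot: [0.929, 0.369, 0.001, 0.0]
wrist_force: [0.2, -0.8, -0.2]
gripper_width: -0.0003
```

```bash
python3 go.py .607 .0595 .070
```

```text
t 7.45 shift mm [-1.7 12.1 23.9] turn [ 0.001 -0.002  0.008] tip [0.5999 0.0694 0.0939] w -0.0003 F [ 0.2 -0.8 -0.2]
```

servo_tool:
  steps:
    - [[0,0,0,-0.5,8,0,1],[0,0,0,-1,12.5,8,1],[0,0,0,-1,12.5,18,1],[0,0,0,-1,12.5,24,1],[0,0,0,-1,12.5,24,1]]

```text
time_s: 7.95
ee_pos: [0.6067, 0.06, 0.2392]
eef_rot: [0.93, 0.369, -0.001, -0.0]
wrist_force: [0.2, 0.6, -0.3]
gripper_width: 0.0
```

```bash
python3 - <<'E'
from plant import bot
import cv2,numpy as np
d=bot.get_image("scene")
cv2.imwrite("pics/scene4.png",cv2.resize(d["img"][180:290,280:430,::-1],None,fx=4,fy=4,interpolation=cv2.INTER_CUBIC))
E
python3 go.py .607 .0595 .0535
```

```text
t 8.0 shift mm [-0.3  0.4 13.5] turn [-0.001  0.001  0.007] tip [0.6069 0.06   0.067 ] w 0.0 F [ 0.3 -0.5  0.1]
```

View pics/scene4.png

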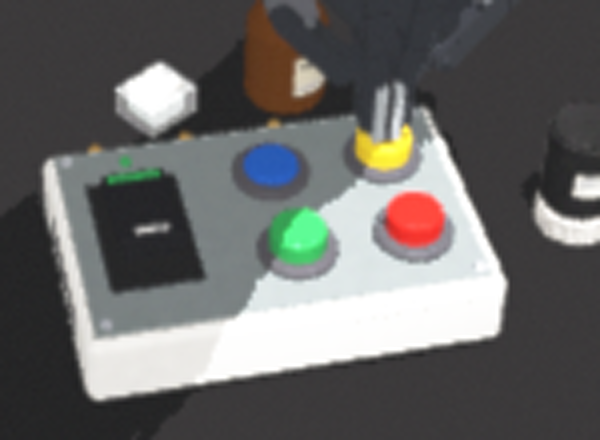

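Blue is down at zoom (270,165), and the tips hover centred over yellow (385,145). Now I press yellow.

servo_tool:
  steps:
    - [[0,0,0,0,0.5,3,1],[0,0,0,0,0.5,5,1],[0,0,0,0,0.5,7,1],[0,0,0,0,0.5,9,1],[0,0,0,0,0.5,11,1]]

```text
time_s: 8.5
ee_pos: [0.6077, 0.0592, 0.2298]
eef_rot: [0.93, 0.369, 0.0, 0.0]
wrist_force: [-1.6, 2.3, 3.1]
gripper_width: 0.0001
```

servo_tool:
  steps:
    - [[0,0,0,0,0,1,1],[0,0,0,0,0,2,1],[0,0,0,0,0,3,1],[0,0,0,0,0,4,1],[0,0,0,0,0,4,1]]

```text
time_s: 9.0
ee_pos: [0.6077, 0.0592, 0.2273]
eef_rot: [0.93, 0.369, 0.0, 0.0]
wrist_force: [-9.0, 0.8, 20.3]
gripper_width: 0.0
```

servo_tool:
  steps:
    - [[0,0,0,0,0,0.5,1],[0,0,0,0,0,1,1],[0,0,0,0,0,1,1],[0,0,0,0,0,1,1],[0,0,0,0,0,1,1]]

```text
time_s: 9.5
ee_pos: [0.6077, 0.0592, 0.2272]
eef_rot: [0.93, 0.369, 0.001, 0.0]
wrist_force: [-13.8, -0.1, 29.2]
gripper_width: 0.0002
```

servo_tool:
  steps:
    - [[0,0,0,0,0,-6,1],[0,0,0,0,0,-30,1],[0,0,0,0,0,-70,1],[0,0,0,0,0,-110,1],[0,0,0,0,0,-150,1]]

```text
time_s: 10.0
ee_pos: [0.6075, 0.059, 0.3759]
eef_rot: [0.93, 0.368, -0.0, 0.0]
wrist_force: [-0.6, -0.4, 0.9]
gripper_width: 0.0
```

servo_tool:
  steps:
    - [[0,0,0,-30,0,0,1],[0,0,0,-60,0,0,1],[0,0,0,-80,0,0,1],[0,0,0,-80,0,0,1],[0,0,0,-80,0,0,1]]

```text
time_s: 10.5
ee_pos: [0.5495, 0.0042, 0.3747]
eef_rot: [0.93, 0.368, 0.0, 0.0]
wrist_force: [-0.1, -0.5, 0.1]
gripper_width: -0.0001
```

```bash
python3 - <<'E'
from loc import *
from plant import bot
d=bot.get_image("scene");w=bot.get_image("wrist")["img"]
c=np.zeros((600,640,3),np.uint8);c[:352,:480]=cv2.resize(d["img"][195:283,290:410,::-1],(480,352),interpolation=cv2.INTER_CUBIC)
c[352:]=w[:248,:,::-1];cv2.imwrite("pics/end.png",c)
for a,(u,v) in blobs(d,(285,205,410,275),"green"): print(a,np.round([u,v],1))
E
python3 go.py .607 .0595 .2
```

```text
21 [312.9 223.9]
154 [354.2 238.8]
t 10.6 shift mm [79.2 -0.7  1.5] turn [-0.     0.     0.007] tip [0.5498 0.0047 0.2015] w -0.0001 F [ 0.3  0.7 -0.4]
```

View pics/end.png

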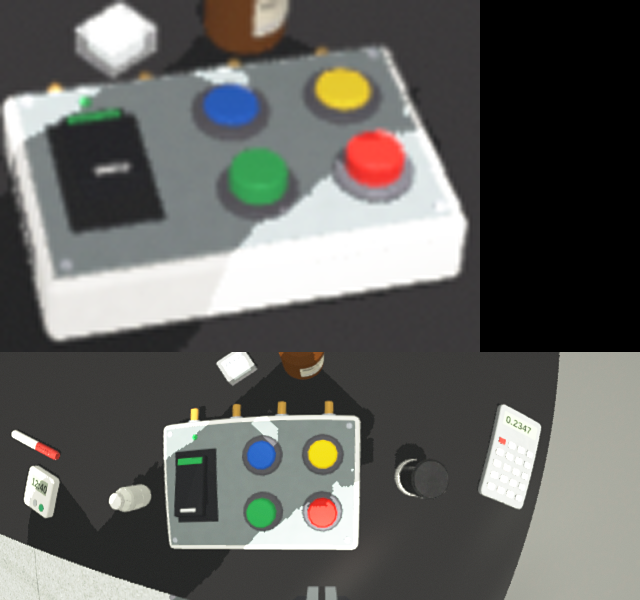

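Blue and yellow are down, red and green are up, and the bottles look untouched. I'll check the rocker's tilt by triangulating the stripe before and after.

```bash
python3 - <<'E'
from loc import *
from plant import bot
def st(d,x0,y0,x1,y1):
    im=d["img"][y0:y1,x0:x1].astype(float);w=np.clip(im[...,1]-np.maximum(im[...,0],im[...,2])-12,0,None)
    m=(w>0).astype(np.uint8);n,l,s,c=cv2.connectedComponentsWithStats(m);i=1+s[1:,4].argmax();w=w*(l==i)
    yy,xx=np.mgrid[y0:y1,x0:x1];return (w*xx).sum()/w.sum(),(w*yy).sum()/w.sum(),int(s[i,4])
def tri(a,b):
    M=[];k=[]
    for d,(u,v,_) in(a,b):
        o,r=ray(d,u,v);r/=np.linalg.norm(r);P=np.eye(3)-np.outer(r,r);M.append(P);k.append(P@o)
    return np.linalg.lstsq(np.vstack(M),np.hstack(k),rcond=None)[0]
for tag,S,T in(("before",dict(np.load("scene0.npz")),dict(np.load("top0.npz"))),("after",bot.get_image("scene"),bot.get_image("top"))):
    a=st(S,300,214,326,234);b=st(T,300,226,332,252);print(tag,np.round(a,1),np.round(b,1),np.round(tri((S,a),(T,b))*1e3,1))
    a=st(S,342,228,368,248);b=st(T,348,222,376,248);print(" green btn",np.round(a,1),np.round(b,1),np.round(tri((S,a),(T,b))*1e3,1))
    cv2.imwrite(f"pics/r_{tag}.png",cv2.resize(np.hstack([S["img"][210:260,295:335,::-1],T["img"][220:270,300:340,::-1]]),None,fx=8,fy=8,interpolation=cv2.INTER_NEAREST))
cv2.imwrite("pics/r.png",cv2.resize(np.hstack([cv2.imread("pics/r_before.png"),cv2.imread("pics/r_after.png")]),(800,250)))
E
```

```text
before [313.1 221.3  65. ] [316.6 239.5  90. ] [516.9 149.8  68.4]
 green btn [354.2 238.2 192. ] [362.  234.7 201. ] [528.3  64.2  56.7]
after [313.  223.6  42. ] [315.5 238.3  74. ] [519.3 151.6  59.3]
 green btn [354.2 238.7 188. ] [362.  234.8 198. ] [528.2  64.1  55.5]
```

View pics/r.png

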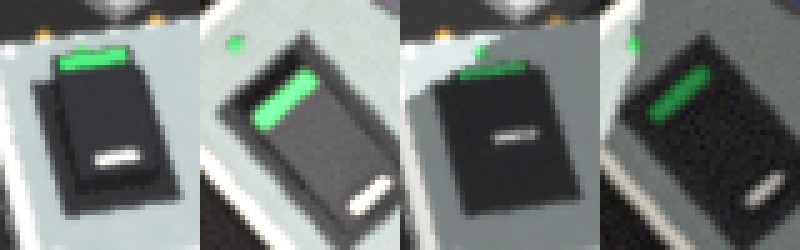

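The stripe sank about 9 mm (68.4 to 59.3), so the rocker is fully over. I'm handing in.

```bash
python3 -c "
from plant import bot
bot.hand_in(); print(bot.read_state()['time_s'])"
```

```text
the job is handed in; nothing more can be done
the job is handed in; nothing more can be done
```

The job is done and handed in. With closed fingertips I tipped the rocker fully on, then pressed the blue button down, then the yellow one. I then raised the arm clear, at about 11 s on the robot's clock.

- **Rocker:** it reached its stop at about 30 N. Two-camera triangulation put the green stripe at 68.4 mm before and 59.3 mm after, which matches the expected drop of about 9 mm.
- **Blue and yellow:** each reached its stop with the fingertips at 54.2 mm and about 30 N.
- **Everything else:** in the last pictures the red and green buttons are up and the bottles and containers look undisturbed.
- **Disagreement between views:** the single-view button positions differed by up to about 10 mm, mostly because the oblique cameras also see the sides of the buttons. I used a compromise and checked in the scene picture that the tips were centred before each button press.

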